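Lock the spindle: line up the slotted disc and push the locking bar through it

ROBOT

A 6-joint arm with a two-finger parallel gripper is mounted at the origin on a cart in front of the work surface, level with it; the furniture and walls round the work are solid. World frame = base frame: x ahead of the robot, y to its left, z up, the work surface at z = 0. Lengths are in m, angles in degrees, forces in N, time in s.
With the tool pointing down it reaches from about 0.4 to 0.825 m from the base axis. Payload 7 kg.
Tool frame: the origin (TCP) lies on the centre line of the jaws, within the pads' length; the fingertips stand 17 mm ahead of it and the grasp point (between the pads) lies 2 mm behind it; z points along the fingers, y is the direction in which the jaws open and shut (so a half turn about z gives the same grasp; the last joint's range is limited). The gripper opens to 88 mm and grips with 3 to 60 N. Pads are 19 mm wide; open, the fingers measure 130 mm over their backs; the gripper's body (78 mm by 193 mm) begins 47 mm behind the grasp point.
Start: joints at [80.965, 20.546, 0.682, 0, -70.136, -16.507], TCP at [0.291, 0.609, 0.244] pointing down, gripper open.
Joint ranges: [-176.03, 176.03], [-82.01, 121.73], [-58.28, 71.71], [-173.87, 95.51], [-174.79, -0.11], [-173.66, 173.66]. Speed limits (degrees/s): [136.94, 136.94, 172.46, 180, 180, 180].

INTERFACE

Orientations are given as [roll, pitch, yaw] about the fixed x, y, z axes, in that order (R = Rz(yaw) Ry(pitch) Rx(roll)).
In Python, from plant import telemetry, vision, close_job, recognise, silhouettes, place_of gives the robot as it stands.
- The arm moves only by the shell command python3 -m handwheel 'ROWS'. ROWS is JSON, a list that holds one entry, the list of rows, each a list of 5 numbers: the shift along the tool's x, y, z in m, then the turn about the tool's z in rad, then the closure, from 0 (fully open) to 1 (shut). In form: [[[tx, ty, tz, yaw, gripper], ...]]. A call has 1 to 20 rows; each row shifts and turns the commanded pose from where the row before left it, along the tool's axes as they then stand; what a row does not reach is not made up. A row lasts 1/12 s, in which the tool goes at most 41.7 mm and 7.16 degrees, less where a joint would pass 70% of its speed; a pose out of reach is approached as far as the arm can. A call with a gripper value outside its range is refused whole. The fingers move at their own pace and stop on an object; the grip force is fixed at half the most. Time passes only in rows, so rows that do not move let the fingers close. It gives the time, the measured TCP pose, the force and the opening at its end, in the units of the state.
- telemetry.get_obs(): the state, without advancing time (a new reading comes with each control period).
- vision.snapshot(name): name is "scene" or "top"; returns a dict with "color" (400x640x3 uint8, red, green, blue), "mtx" (3x3 intrinsics, pixels), "dist" ([k1, k2, p1, p2, k3] as OpenCV has them; the pictures are not rectified), "cam_to_world" (4x4, takes a point from camera to world coordinates). Camera axes: x right, y down, z forward; pixel columns grow to the right and rows downward; lengths in m; the calibration is good to about 2 mm. A picture is of the moment at which its call begins. There is no depth.
- close_job(): hands the job in, once; it reports no verdict.
Trained networks look in a picture, given as the dict that the camera call returned (one of the last four; its "shot" number tells which), for a name from the list of things; names that differ only in an ending like _2 or _b are one class to them, and where a whole thing is asked for, a point or a joint stands for the part that bears it (a point fixed in the world has none). Each returns a list of dicts, best first, with "conf" (0 to 1); they miss things now and then, are a little off and sometimes report something else, mostly with a low value. They report only what shows in the picture. A call takes as long as a camera call.
- recognise(name, picture): "xy" ([column, row] in pixels, amid what is visible of it).
- silhouettes(name, picture): "region" (400x640 bool, what is visible of it) and "xy" ([column, row] in pixels, amid what is visible of it).
- place_of(name, picture): "xy" ([column, row] in pixels: a listed point, or the origin of a listed thing).
The state is a dict: "clock": time; "joint_pos": joint angles; "qvel": joint speeds; "tau": joint torques, N m; "tool_pos": TCP position; "orientation": TCP orientation; "force": force on the tool from outside, world axes, zero at the start; "moment": the same for the moment, N m; "opening": finger opening in m.
Only numpy, scipy, OpenCV 4.12 (cv2) and the standard library are available. Lean on these libraries where they do the work, as an engineer would, in place of code of your own. Each camera call takes 0.05 s, during which the arm holds its last target.

TASK

Lock the spindle of the grey spindle unit: push against the disc's upright pins with the fingertips to turn the slotted steel disc until its slot lines up with the locking bar, then push the bar by its upright tab straight through the slot until its nose is fully home in the keeper on the far side. Push only: the bar must stay lying in its guide, not be lifted or carried, and the other things on the bench and on the unit stay where they are.

Things in the scene. Friction and masses are not known exactly. Their poses are not given: they have to be found in the camera images.
- spindle_unit: Grey painted housing fixed to the bench, 80 mm high: a 126 x 100 mm block (its x -48 to 78 mm) under disc and keeper, and a 56 mm wide arm (x -48 to -192 mm) under the bar's guide. Origin on the bench below the disc's axis; x points the way the bar is pushed (guide, disc, keeper), roughly to the robot's left; z up.
- guide_mouth (a point): Front end of the bar's guide, middle of its floor (unit's x = -50 mm, 90.5 mm above the bench). The guide is an open-topped aluminium channel along the unit's x, from here 140 mm back; walls 15 mm apart, 33 mm wide overall, tops 11 mm above its floor (bolt heads 14.5 mm).
- keeper_stop (a point): Middle of the keeper's stop wall face, level with the bar (unit's x = 64 mm, 98 mm above the bench). The keeper is a dark steel block, unit's x = 50 to 73 mm, 38 mm wide, top 108 mm above the bench (bolt heads 111.5 mm), with a 16 mm wide pocket that receives the bar's nose. The nose is home when it touches this wall.
- lock_disc (a joint): Angle of the disc's slot from the unit's x (rad), counter-clockwise from above. The slot runs right across, so 0 and +-3.14 are both lined up. No stops; friction of 0.12 N m (4 N at a pin) holds it where it is left. Slot 18 mm wide, bar 12 mm; its mouths flare to 30 mm, so a small misalignment is corrected by the entering bar.
- disc_center (a point): Centre of the slotted steel disc (88 mm diameter), at the height of its top face, 108 mm above the bench; the slot is open at the top and its floor lies 18 mm lower. x along the slot, y toward pin_a.
- pin_a (a point): Top end of one of the disc's two upright round drive pins: 10 mm diameter, 30 mm tall above the disc's top face, on a 15 mm collar 4 mm high, 30 mm from the disc's axis, square to the slot (disc's +y side). The top is 138 mm above the bench.
- pin_b (a point): Top end of the other, identical drive pin, diametrically opposite (disc's -y side).
- lock_bar: Loose steel locking bar, 128 mm long, 12 mm wide, 14 mm high, about 0.25 kg, lying in the guide, smooth (slides at 1 to 2 N). Origin on its underside at the tip of its rounded nose; x points forward along the bar (the way to push it), z up. At first the nose stands 8 to 26 mm short of the disc; home, it has its tip at the unit's x = 64 mm.
- tab_back (a point): Centre of the rear face of the bar's upright tab, the face to push on, at the bar's rear end, 128 mm behind the nose tip. The tab is 12 mm thick (along the bar), 30 mm wide, and stands 30 mm above the bar's top, 14 to 44 mm above its underside; this point is 30 mm above the underside. It passes over the guide's walls.
- d_connector: Bystander: beige plug connector, 45 x 48 x 14 mm, on the bench; origin under its centre.
- masking_tape_b: Bystander: roll of masking tape, 96 mm diameter, 24 mm high, lying flat on the bench; origin under its centre.
- seal_0: Bystander: black rubber seal ring, 30 mm diameter, 10 mm high, lying on top of the unit's housing beside the keeper; origin under its centre.
- marker_red: Bystander: marker pen, 137 mm long, 13 mm high, lying, on the bench; origin under its centre.
- cover_ring_a: Bystander: grey plastic cover ring, 113 mm diameter, 16 mm high, on the bench; origin under its centre.
- impeller_open_a: Bystander: grey plastic open impeller, 122 mm diameter, 30 mm high, on the bench; origin under its centre.
- spanner_13: Bystander: open-ended spanner, 144 mm long, 6 mm high, on the bench; origin under its centre.
- hex_key_6: Bystander: black L-shaped hex key, 103 mm long, 31 mm over its short leg, 7 mm high, on the bench; origin under its centre.

How it is judged (in metres and radians):
On the way, in this order (a step that is already met when the one before it is completed fails the run):
1. the disc's slot is lined up with the bar, within 0.15 rad (angle between the x axis of disc_center and the x axis of spindle_unit, either way round below 0.15 rad), for 0.2 s.
2. the bar has passed through the disc and its nose is home in the keeper, within 6 mm of the stop wall (x of lock_bar in the frame of spindle_unit above 0.058 m), for 0.2 s.
At the end, for the whole second after the job is handed in: The bar lies level and at rest through the disc's slot, its nose in the keeper within 6 mm of the stop wall and 8 mm of the pocket's middle, not raised more than 5 mm; slot and bar are in line with the guide within 0.1 rad (x of lock_bar in the frame of spindle_unit above 0.058 m and y of lock_bar in the frame of spindle_unit between -0.008 and 0.008 m and height (world z) of lock_bar below 0.096 m and angle between lock_bar's own z axis and vertical below 0.08 rad and angle between the x axis of each of disc_center, lock_bar and the x axis of spindle_unit, either way round below 0.1 rad and linear speed of lock_bar below 0.01 m/s); the robot touches nothing.
It fails at once if the locking bar was lifted or tipped out of its guide (underside at the nose over 14 mm above the guide's floor, its rear raised over 14 mm, or tilted over 0.2 rad) (height (world z) of lock_bar above 0.105 m or height (world z) of tab_back above 0.135 m or angle between lock_bar's own z axis and vertical above 0.2 rad).
It fails at once if one of the other things on the bench or on the unit was moved more than 25 mm (distance of any of d_connector, masking_tape_b, seal_0, marker_red, cover_ring_a, impeller_open_a, spanner_13, hex_key_6 from where it was at the start of the episode above 0.025 m).
It also fails if it takes over 61 s, if anything falls off the work surface, if the arm or the gripper's body presses on something with over 40 N, if the wrist force passes 120 N, or if a joint passes its speed limit or range.

## Working session

There is one attempt and no reset: what is moved stays moved. The work goes in short steps, Python scripts to look and compute and a shell command to move; the robot and the scene stay as the last step left them, time stands still between calls to the robot, and variables do not carry over. Pictures are saved under pics/ and viewed, and the job is handed in when it is done.

```bash
mkdir -p pics; ls
cat > h.py <<'E'
import numpy as np, cv2
from plant import telemetry, vision, close_job, recognise, silhouettes, place_of
def shot(n,fn=None):
    s=vision.snapshot(n)
    if fn: cv2.imwrite('pics/'+fn+'.png',s['color'][:,:,::-1])
    return s
def ray(s,xy):
    p=cv2.undistortPoints(np.array([[xy]],float),s['mtx'],np.array(s['dist']))[0,0]
    T=np.array(s['cam_to_world']); return T[:3,3],T[:3,:3]@np.array([p[0],p[1],1])
def atz(s,xy,z):
    o,d=ray(s,xy); return o+d*(z-o[2])/d[2]
def px(s,P):
    T=np.linalg.inv(np.array(s['cam_to_world'])); r,_=cv2.Rodrigues(T[:3,:3])
    return cv2.projectPoints(np.array(P,float).reshape(-1,3),r,T[:3,3],s['mtx'],np.array(s['dist']))[0][:,0]
E
python3 - <<'E'
from h import *
print(telemetry.get_obs())
Z=dict(spindle_unit=0,guide_mouth=.0905,keeper_stop=.098,disc_center=.108,pin_a=.138,pin_b=.138,lock_bar=.0905,tab_back=.1205)
for n in('scene','top'):
    s=shot(n,n+'0')
    print(n,np.round(np.array(s['cam_to_world'])[:3],3).tolist())
    for k,z in Z.items():
        print(k,[(np.round(r['xy'],1).tolist(),round(r['conf'],2),np.round(atz(s,r['xy'],z),4).tolist()) for r in place_of(k,s)[:2]])
E
```

```text
pics
{'clock': 0.0, 'joint_pos': array([ 8.09651780e+01,  2.05910535e+01,  6.33998448e-01, -2.04545936e-02,
       -7.01355238e+01, -1.65078963e+01]), 'qvel': array([ 0.00960231,  0.03023964, -0.03052179, -0.19057235,  0.05942303,
       -0.04259002]), 'tau': array([ 1.12059966e-03, -5.82713699e+01,  2.93068725e+01,  6.99735671e+00,
        7.16081529e-03, -1.50202518e-04]), 'tool_pos': array([0.29086023, 0.6086093 , 0.24262762]), 'orientation': array([ 1.79905773e+02, -7.87260975e-03, -2.55496777e+01]), 'force': array([-1.20073693,  0.42287047,  0.88307886]), 'moment': array([-0.00160357, -0.00512729,  0.0481583 ]), 'opening': 0.08753508406860684}
scene [[0.766, -0.558, 0.318, 0.008], [-0.643, -0.665, 0.381, -0.449], [-0.001, -0.496, -0.868, 1.125]]
spindle_unit [([294.7, 169.1], 0.84, [0.4411, 0.197, 0.0])]
guide_mouth [([303.6, 163.2], 0.56, [0.4369, 0.1447, 0.0905])]
keeper_stop [([277.9, 140.0], 0.72, [0.4284, 0.2483, 0.098]), ([303.3, 162.0], 0.58, [0.4357, 0.144, 0.098])]
disc_center [([286.5, 149.4], 0.61, [0.4227, 0.2006, 0.108])]
pin_a [([287.8, 135.4], 0.78, [0.442, 0.2164
[... 357 characters left out ...]
, 0.241], [-1.0, -0.003, -0.004, -0.009], [0.004, -0.102, -0.995, 1.374]]
spindle_unit [([246.8, 173.6], 0.94, [0.4385, 0.1977, 0.0])]
guide_mouth []
keeper_stop [([223.9, 173.5], 0.88, [0.4246, 0.2511, 0.098]), ([275.9, 201.0], 0.27, [0.3434, 0.0957, 0.098])]
disc_center [([241.9, 170.7], 0.63, [0.4316, 0.196, 0.108])]
pin_a [([229.6, 164.4], 0.84, [0.4453, 0.2271, 0.138]), ([252.4, 173.1], 0.81, [0.4202, 0.1608, 0.138])]
pin_b [([229.6, 164.4], 0.84, [0.4453, 0.2271, 0.138]), ([252.4, 173.1], 0.81, [0.4202, 0.1608, 0.138])]
lock_bar [([265.0, 174.2], 0.64, [0.4238, 0.1297, 0.0905])]
tab_back [([307.6, 165.4], 0.77, [0.4458, 0.0028, 0.1205]), ([264.2, 170.2], 0.23, [0.4313, 0.129, 0.1205])]
```

Run:
```python
import cv2
for n,(a,b,c,d) in dict(scene=(90,240,210,410),top=(110,240,170,340)).items():
    i=cv2.imread(f'pics/{n}0.png')[a:b,c:d]; cv2.imwrite(f'pics/{n}0c.png',cv2.resize(i,None,fx=4,fy=4,interpolation=cv2.INTER_CUBIC))
```

```text
(no output)
```

View pics/scene0.png

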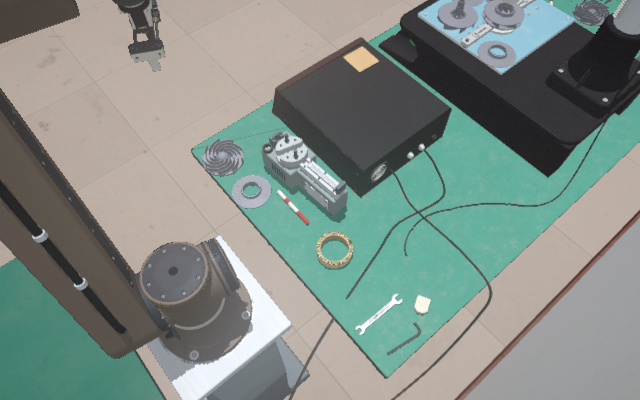

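View pics/top0.png

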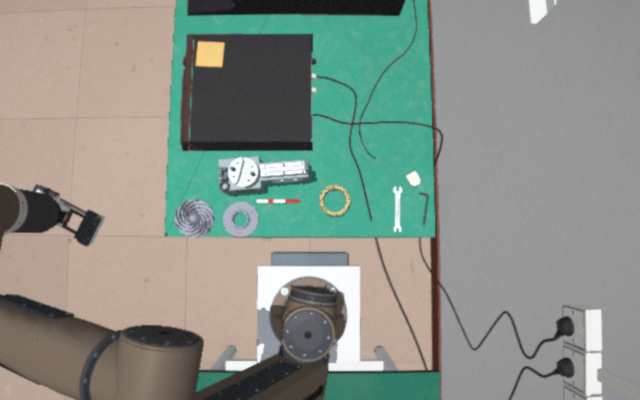

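```bash
ls pics
```

```text
scene0.png
scene0c.png
top0.png
top0c.png
```

View pics/scene0c.png

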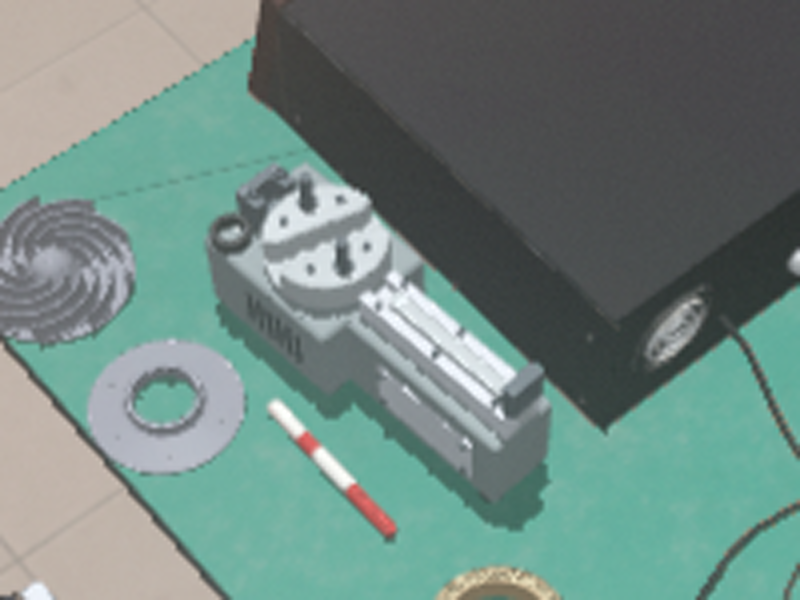

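View pics/top0c.png

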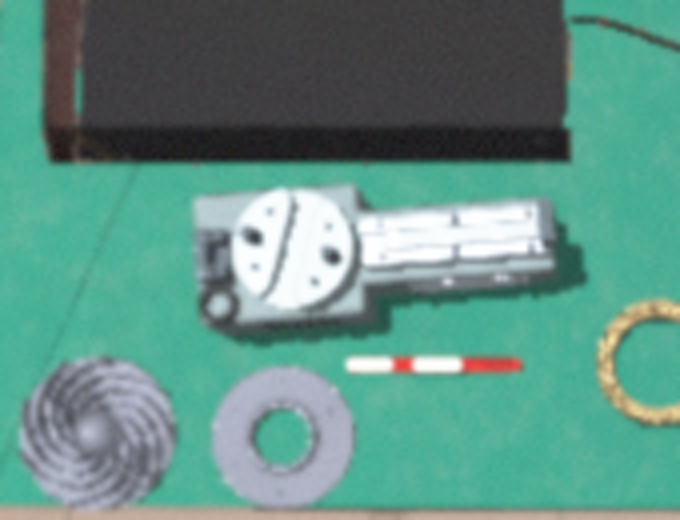

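The unit lies behind the red/white marker, with the disc at about (291,152) in the scene view and the tab at about (342,188). The slot is nearly square to the guide. A black box stands just behind the unit, so I'll measure it before planning clearances.

Run:
```python
from h import *
s=shot('scene'); t=shot('top')
print('box bottom corner',atz(s,(361,197),0))
b=atz(t,(312,150),0); print('top bottom',b, atz(t,(189,150),0))
# front-right vertical edge: scene corner bottom (361,197)->top(364,167)
for z in (.05,.1,.15,.2): print(z,atz(s,(364.5,169),z).round(3),atz(t,(312,141.5),z).round(3))
for a in ('scene','top'):
    q=s if a=='scene' else t
    for k,z in dict(pin_a=.138,tab_back=.1205,keeper_stop=.098).items():
        print(a,k,[(round(r['conf'],2),np.round(atz(q,r['xy'],z),4).tolist()) for r in place_of(k,q)[:2]])
    r=silhouettes('lock_disc',q)
    for e in r[:1]:
        c=e['region']; ys,xs=np.nonzero(c); print(xs.min(),xs.max(),ys.min(),ys.max(),e['conf'])
# candidate overlay
c=np.array([.433,.193]);u=np.radians(93.8);ux=np.array([np.cos(u),np.sin(u)]);uy=np.array([-ux[1],ux[0]])
def U(x,y,z): return [*(c+x*ux+y*uy),z]
for n,q in (('s',s),('t',t)):
    im=cv2.resize(q['color'][:,:,::-1],None,fx=4,fy=4,interpolation=cv2.INTER_CUBIC)
    def poly(P,col): cv2.polylines(im,[np.int32(px(q,P)*4+1.5)],True,col,1)
    th=np.linspace(0,6.28,60)
    poly([U(.044*np.cos(a),.044*np.sin(a),.108) for a in th],(0,0,255))
    poly([U(-.048,-.05,.08),U(.078,-.05,.08),U(.078,.05,.08),U(-.048,.05,.08)],(0,255,0))
    poly([U(-.05,-.0165,.1015),U(-.05,.0165,.1015),U(-.19,.0165,.1015),U(-.19,-.0165,.1015)],(255,0,0))
    poly([U(-.194,-.015,.1345),U(-.194,.015,.1345),U(-.182,.015,.1345),U(-.182,-.015,.1345)],(255,0,255))
    for sg in (-1,1):
        a=np.radians(70); p=c+sg*.03*np.array([np.cos(a),np.sin(a)])
        poly([[*p,.138],[*p,.112]],(0,255,255))
    a=np.radians(160);d=np.array([np.cos(a),np.sin(a)]);e=np.array([-d[1],d[0]])
    poly([[*(c+.044*d+.009*e),.108],[*(c-.044*d+.009*e),.108],[*(c-.044*d-.009*e),.108],[*(c+.044*d-.009*e),.108]],(0,140,255))
    x0,y0=px(q,[[*c,.1]])[0]*4
    cv2.imwrite(f'pics/ov_{n}.png',im[int(y0)-200:int(y0)+250,int(x0)-200:int(x0)+400])
```

```text
box bottom corner [5.25983433e-01 1.82961037e-04 0.00000000e+00]
top bottom [ 0.51540267 -0.00987483  0.        ] [0.51492571 0.38642176 0.        ]
0.05 [0.573 0.042 0.05 ] [ 0.532 -0.01   0.05 ]
0.1 [0.546 0.019 0.1  ] [ 0.521 -0.01   0.1  ]
0.15 [ 0.52  -0.004  0.15 ] [ 0.51 -0.01  0.15]
0.2 [ 0.494 -0.026  0.2  ] [ 0.499 -0.01   0.2  ]
scene pin_a [(0.89, [0.447, 0.2207, 0.138]), (0.62, [0.4233, 0.1673, 0.138])]
scene tab_back [(0.84, [0.4418, -0.0023, 0.1205])]
scene keeper_stop [(0.61, [0.432, 0.2586, 0.098]), (0.37, [0.3882, 0.2421, 0.098])]
275 307 133 166 0.92
top pin_a [(0.74, [0.4207, 0.1689, 0.138])]
top tab_back [(0.7, [0.4431, -0.0039, 0.1205])]
top keeper_stop [(0.6, [0.4183, 0.2453, 0.098])]
228 257 158 186 0.7
```

View pics/ov_s.png

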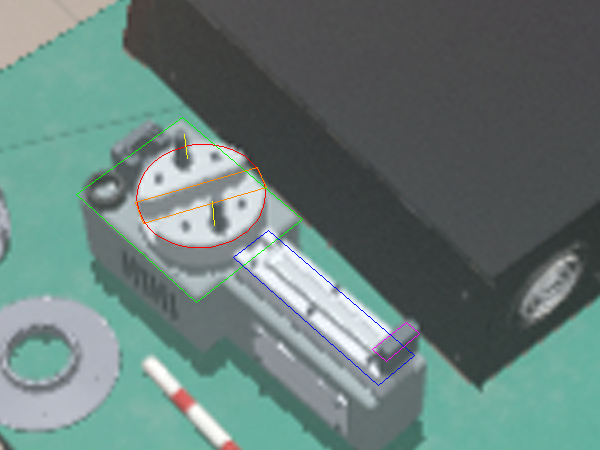

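View pics/ov_t.png

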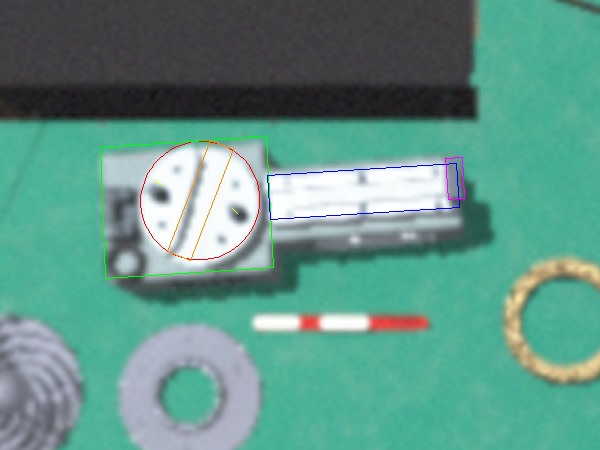

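The overlay with unit x at about 94° and centre (0.4335, 0.1935) fits both views. The pin line is at about 69°, so the slot has to turn about 65° clockwise. The box is about 0.165 high with its front at x≈0.51. I'll use half-closed fingers as a two-prong driver about the disc axis, with the tips at about z=0.122.

```bash
python3 -m handwheel '[[[0,0,0,-0.11,0.48],[0,0,0,-0.11,0.48],[0,0,0,-0.11,0.48],[0,0,0,-0.11,0.48],[0,0,0,-0.11,0.48],[0,0,0,-0.11,0.48],[0,0,0,-0.11,0.48],[0,0,0,-0.11,0.48],[0,0,0,0,0.48]]]'
python3 -m handwheel '[[[-0.003,0.015,0,0,0.48],[-0.003,0.028,0,0,0.48],[-0.003,0.028,0,0,0.48],[-0.003,0.028,0,0,0.48],[-0.003,0.028,0,0,0.48],[-0.003,0.028,0,0,0.48],[-0.003,0.028,0,0,0.48],[-0.003,0.028,0,0,0.48],[-0.003,0.028,0,0,0.48],[-0.003,0.028,0,0,0.48],[-0.003,0.028,0,0,0.48],[-0.003,0.028,0,0,0.48],[-0.003,0.028,0,0,0.48],[-0.003,0.028,0,0,0.48],[-0.003,0.028,0,0,0.48],[-0.002,0.028,0,0,0.48],[0,0.002,0,0,0.48],[0,0,0,0,0.48],[0,0,0,0,0.48]]]'
```

```text
clock: 2.15
tool_pos: [0.2911, 0.609, 0.2436]
orientation: [-180.0, -0.0, 25.2]
force: [-0.0, -0.3, 0.0]
opening: 0.0462
clock: 3.73
tool_pos: [0.4324, 0.1929, 0.2438]
orientation: [-180.0, -0.0, 24.7]
force: [0.2, -0.6, 1.1]
opening: 0.0458
```

```bash
python3 -m handwheel '[[[0,0,0.015,0,0.48],[0,0,0.02,0,0.48],[0,0,0.02,0,0.48],[0,0,0.02,0,0.48],[0,0,0.007,0,0.48],[0,0,0,0,0.48]]]'
cat > v.py <<'E'
from h import *
import sys
tag=sys.argv[1]
for n in('scene','top'):
    s=shot(n)
    im=s['color'][:,:,::-1]; x,y=px(s,[.433,.16,.12])[0].astype(int)
    c=im[max(0,y-55):y+60,max(0,x-60):x+85]
    cv2.imwrite(f'pics/{tag}_{n}.png',cv2.resize(c,None,fx=5,fy=5,interpolation=cv2.INTER_CUBIC))
E
python3 v.py a
```

```text
clock: 4.23
tool_pos: [0.4313, 0.1929, 0.16]
orientation: [179.9, 0.2, 24.9]
force: [0.1, -0.0, 0.9]
opening: 0.0457
```

View pics/a_scene.png

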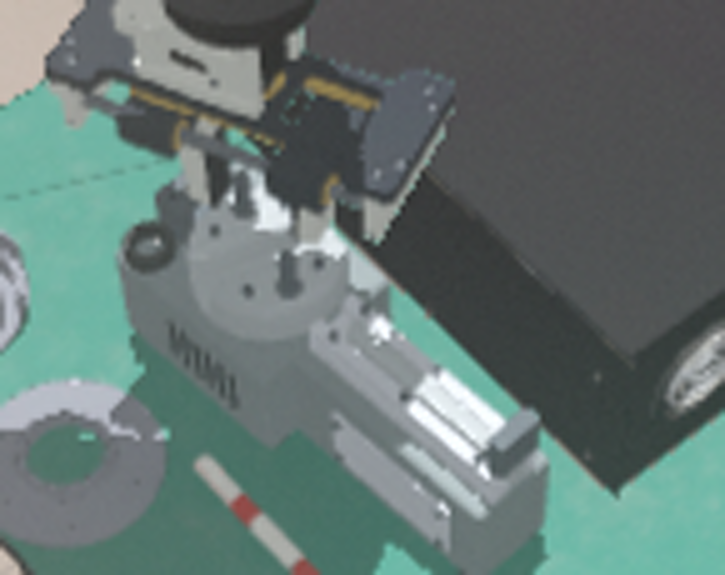

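View pics/a_top.png

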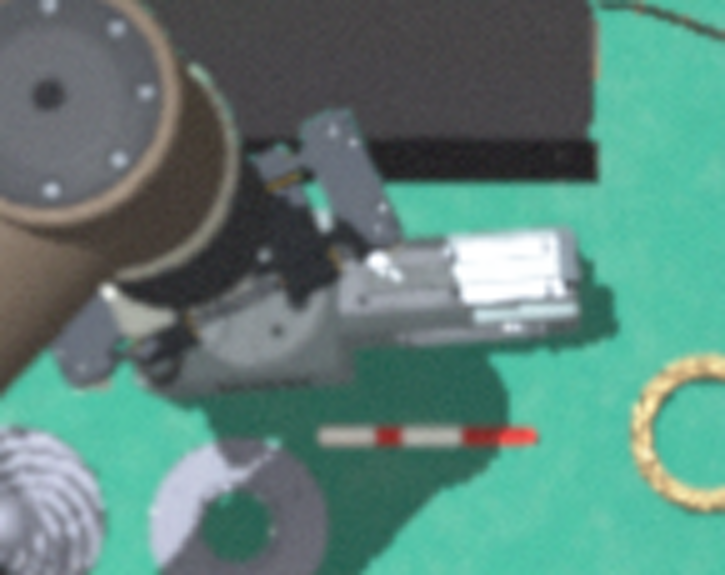

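The fingers (crop (195,190) and (312,230)) stand clear of both pins ((242,190), (290,270)). Next I go down and turn.

```bash
python3 -m handwheel '[[[0.0005,0,0.011,0,0.48],[0.0005,0,0.01,0,0.48],[0,0,0,0,0.48]]]'
python3 -m handwheel '[[[0,0,0,0.08,0.48],[0,0,0,0.08,0.48],[0,0,0,0.08,0.48],[0,0,0,0.08,0.48],[0,0,0,0.08,0.48],[0,0,0,0.08,0.48],[0,0,0,0.08,0.48],[0,0,0,0.08,0.48],[0,0,0,0,0.48]]]'
python3 v.py b
```

```text
clock: 4.58
tool_pos: [0.4331, 0.1934, 0.1405]
orientation: [-180.0, 0.0, 24.9]
force: [-0.7, 0.3, -0.5]
opening: 0.0454
clock: 5.33
tool_pos: [0.4328, 0.1935, 0.1415]
orientation: [-180.0, 0.0, -12.0]
force: [-2.3, 1.3, -0.5]
opening: 0.0455
```

View pics/b_scene.png

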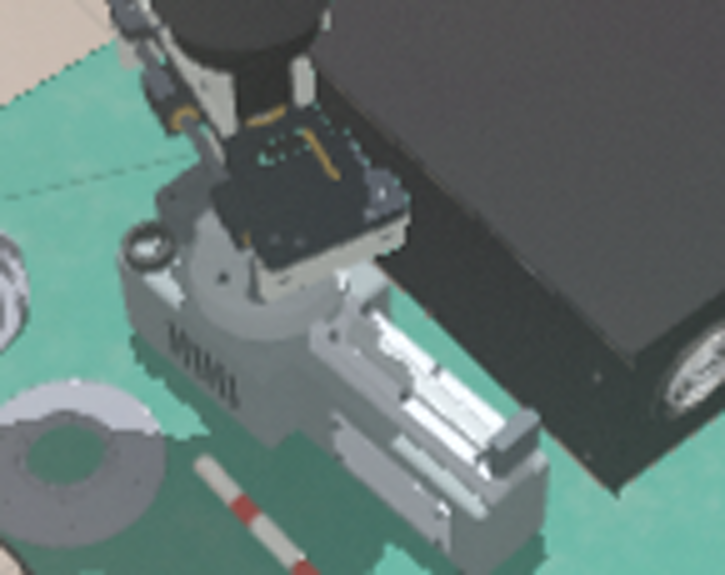

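```bash
python3 -m handwheel '[[[0,0,0,0.07,0.48],[0,0,0,0.07,0.48],[0,0,0,0.07,0.48],[0,0,0,0.07,0.48],[0,0,0,0.07,0.48],[0,0,0,0,0.48]]]'
python3 -m handwheel '[[[0,0,0,0.07,0.48],[0,0,0,0.07,0.48],[0,0,0,0.07,0.48],[0,0,0,0.07,0.48],[0,0,0,0.05,0.48],[0,0,0,0,0.48]]]'
python3 -c "
from h import *
print(telemetry.get_obs()['moment'])"
python3 v.py c
```

```text
clock: 5.93
tool_pos: [0.4336, 0.1939, 0.1413]
orientation: [-179.9, -0.0, -31.9]
force: [-1.0, 2.2, -0.3]
opening: 0.0453
clock: 6.43
tool_pos: [0.4339, 0.194, 0.1413]
orientation: [-179.9, 0.0, -50.6]
force: [-1.1, 2.2, 0.3]
opening: 0.0455
[0.87976332 0.42169105 0.05792129]
```

View pics/c_scene.png

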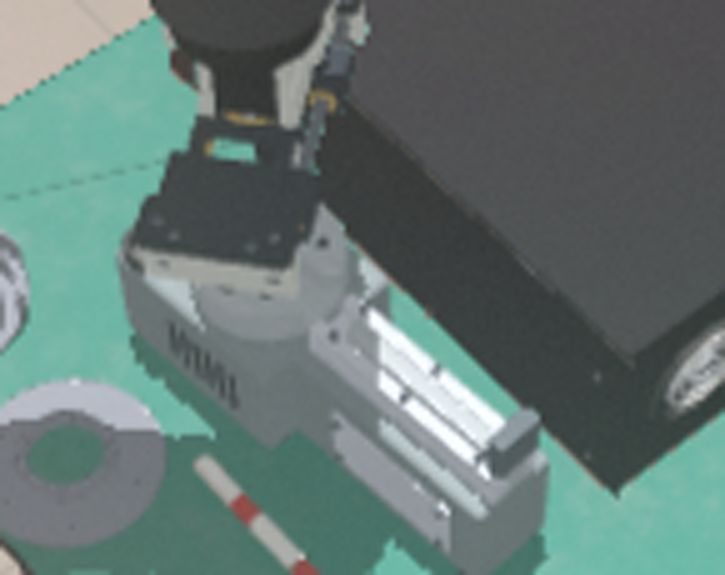

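View pics/c_top.png

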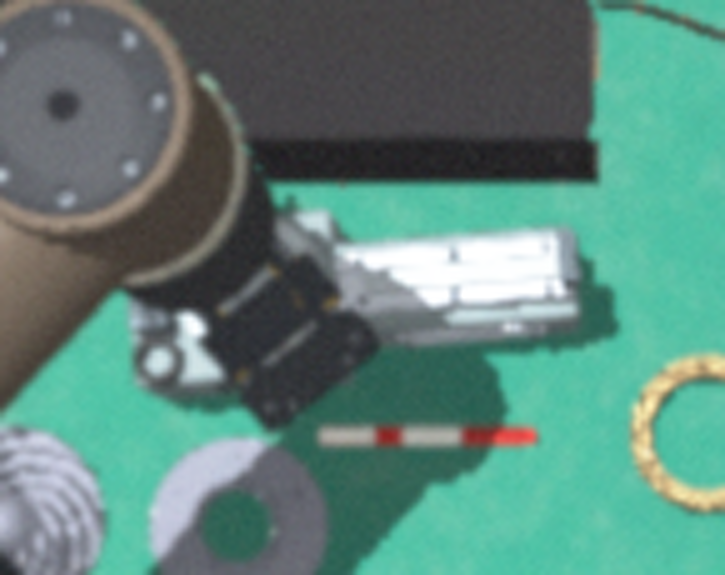

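```bash
python3 -m handwheel '[[[0,0,0,0.06,0.48],[0,0,0,0,0.48],[0,0,0,-0.09,0.48],[0,0,-0.02,0,0.48],[0,0,-0.035,0,0.48],[0,0,-0.035,0,0.48],[0,0,-0.035,0,0.48],[0,0,-0.02,0,0.48],[0,0,0,0,0.48]]]'
python3 v.py d
python3 - <<'E'
from h import *
s=shot('scene')
print([(round(r['conf'],2),np.round(atz(s,r['xy'],.138),4).tolist()) for r in place_of('pin_a',s)[:3]])
E
```

```text
clock: 7.28
tool_pos: [0.4352, 0.1938, 0.2909]
orientation: [-179.6, -0.1, -48.8]
force: [-0.3, 0.3, 0.7]
opening: 0.0453
[(0.76, [0.4041, 0.1994, 0.138]), (0.17, [0.3828, -0.3445, 0.138])]
```

View pics/d_scene.png

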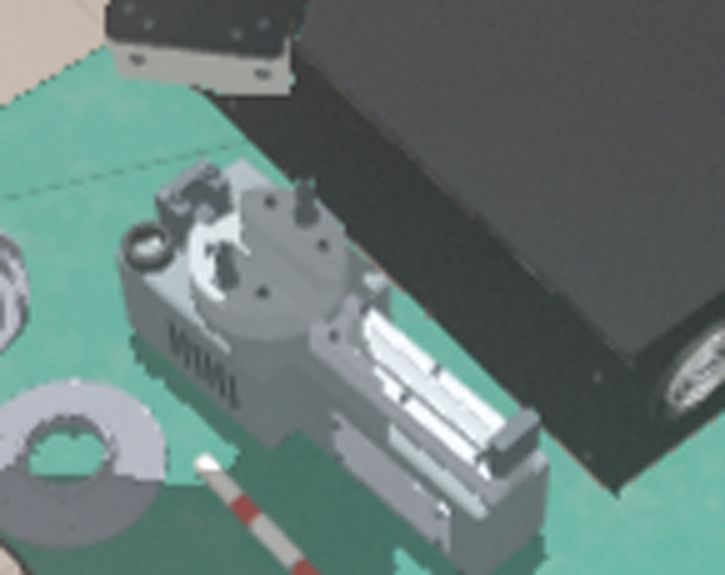

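```bash
python3 -m handwheel '[[[0,0,0,-0.092,1],[0,0,0,-0.092,1],[0,0,0,-0.092,1],[0,0,0,-0.092,1],[0,0,0,-0.092,1],[0,0,0,-0.092,1],[0,0,0,-0.092,1],[0,0,0,-0.092,1],[0,0,0,-0.092,1],[0,0,0,-0.092,1],[0,0,0,0,1]]]'
python3 -m handwheel '[[[0,0.014,0,0,1],[0,0.028,0,0,1],[0,0.028,0,0,1],[0,0.028,0,0,1],[0,0.028,0,0,1],[0,0.028,0,0,1],[0,0.028,0,0,1],[0,0.028,0,0,1],[0,0.028,0,0,1],[-0.004,0.016,0,0,1],[0,0,0,0,1]]]'
python3 v.py e
python3 - <<'E'
from h import *
P={}
for n in('scene','top'):
    s=shot(n)
    for k,z in dict(pin_a=.138,tab_back=.1205,disc_center=.108,keeper_stop=.098,guide_mouth=.0905,lock_bar=.0905).items():
        print(n,k,[(round(r['conf'],2),np.round(atz(s,r['xy'],z),4).tolist()) for r in place_of(k,s)[:2]])
E
```

```text
clock: 8.4
tool_pos: [0.4327, 0.1927, 0.2842]
orientation: [179.9, 0.1, 4.0]
force: [-0.1, -0.1, -0.2]
opening: 0.0004
clock: 9.32
tool_pos: [0.4443, -0.0635, 0.2849]
orientation: [180.0, 0.1, 3.4]
force: [-0.2, -0.0, -1.3]
opening: 0.0006
scene pin_a [(0.92, [0.4676, 0.2007, 0.138]), (0.58, [0.4031, 0.1915, 0.138])]
scene tab_back [(0.65, [0.4514, -0.0022, 0.1205])]
scene disc_center [(0.81, [0.4346, 0.1964, 0.108]), (0.5, [0.3158, 0.0421, 0.108])]
scene keeper_stop [(0.73, [0.4296, 0.262, 0.098])]
scene guide_mouth [(0.8, [0.4413, 0.1388, 0.0905])]
scene lock_bar [(0.59, [0.3289, -0.1081, 0.0905])]
top pin_a [(0.43, [0.2908, 0.3131, 0.138]), (0.21, [0.341, -0.07, 0.138])]
top tab_back [(0.48, [0.4443, 0.0037, 0.1205])]
top disc_center [(0.72, [0.4039, -0.2925, 0.108])]
top keeper_stop []
top guide_mouth [(0.73, [0.4247, 0.1518, 0.0905])]
top lock_bar [(0.6, [0.4361, 0.1374, 0.0905])]
```

View pics/e_scene.png

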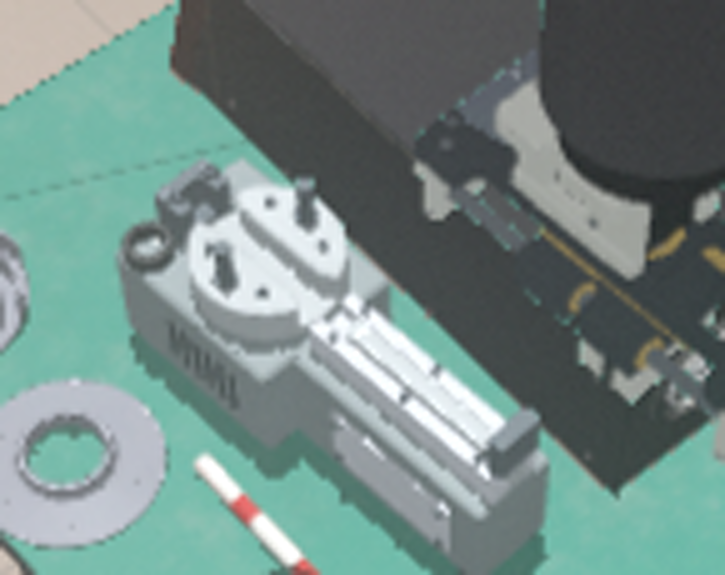

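View pics/e_top.png

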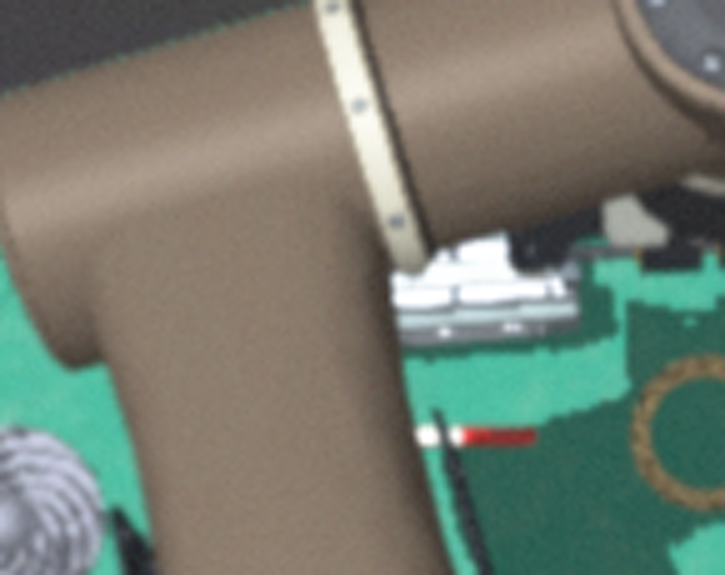

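Slot now points at the guide: the pins are at about 8°, against roughly 4° needed, so it is about 0.07 rad off, inside the 0.15 tolerance. I'll go down behind the tab.

```bash
python3 -m handwheel '[[[0.002,0,0.015,0,1],[0.001,0,0.03,0,1],[0,0,0.03,0,1],[0,0,0.03,0,1],[0,0,0.03,0,1],[0,0,0.021,0,1],[0,0,0,0,1]]]'
python3 - <<'E'
from h import *
s=shot('scene');x,y=px(s,[.44,.0,.12])[0].astype(int)
cv2.imwrite('pics/f.png',cv2.resize(s['color'][y-70:y+60,x-80:x+70,::-1],None,fx=5,fy=4.5,interpolation=cv2.INTER_CUBIC))
E
```

```text
clock: 10.7
tool_pos: [0.4456, -0.0609, 0.1257]
orientation: [180.0, 0.4, 3.6]
force: [-0.3, 0.4, 0.3]
opening: 0.0006
```

View pics/f.png

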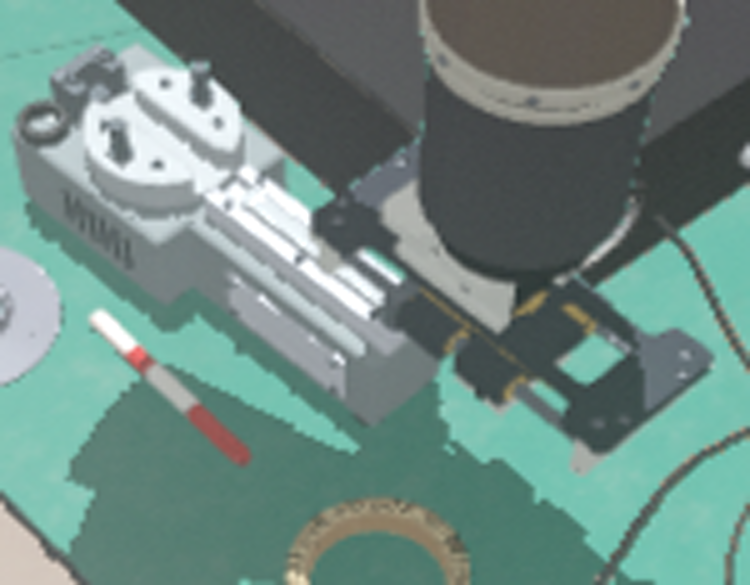

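The gripper hides the tab, but the slot, disc and guide look in line. I'm behind the tab with no contact force, so I'll advance gently.

```bash
python3 -m handwheel '[[[0.001,0,0,0,1],[0.001,0,0,0,1]]]'
python3 -m handwheel '[[[0,-0.004,0,0,1],[0,-0.006,0,0,1],[0,-0.006,0,0,1],[0,-0.006,0,0,1],[0,-0.006,0,0,1],[0,-0.006,0,0,1],[0,-0.006,0,0,1],[0,0,0,0,1]]]'
```

```text
clock: 10.92
tool_pos: [0.4518, -0.06, 0.1312]
orientation: [-180.0, -0.2, 3.7]
force: [0.4, 0.4, -0.1]
opening: 0.0007
clock: 11.58
tool_pos: [0.448, -0.0193, 0.1296]
orientation: [-180.0, -0.0, 3.7]
force: [0.9, -0.1, -0.0]
opening: 0.0007
```

```bash
python3 -m handwheel '[[[0,-0.005,0,0,1],[0,-0.005,0,0,1],[0,-0.005,0,0,1],[0,-0.005,0,0,1],[0,-0.005,0,0,1],[0,-0.005,0,0,1],[0,0,0,0,1]]]'
python3 -m handwheel '[[[0,-0.005,0,0,1],[0,-0.005,0,0,1],[0,-0.005,0,0,1],[0,-0.005,0,0,1],[0,0,0,0,1]]]'
python3 v.py g; python3 -c "
from h import *
s=shot('scene');print([(round(r['conf'],2),np.round(atz(s,r['xy'],.138),4).tolist()) for r in place_of('pin_a',s)[:2]])"
```

```text
clock: 12.17
tool_pos: [0.4461, 0.0105, 0.1296]
orientation: [-180.0, -0.0, 3.7]
force: [-0.7, 0.7, -0.2]
opening: 0.0003
clock: 12.58
tool_pos: [0.4448, 0.0305, 0.1296]
orientation: [-180.0, -0.0, 3.7]
force: [-0.2, 0.8, 0.4]
opening: 0.0001
[(0.86, [0.4625, 0.1978, 0.138]), (0.82, [0.4015, 0.1981, 0.138])]
```

View pics/g_scene.png

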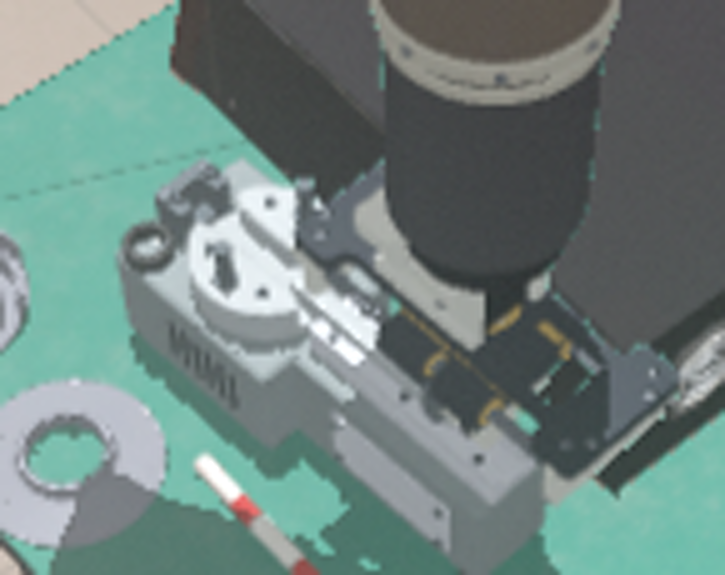

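The bar is moving, its nose is just entering the disc's slot near crop (300,290), and forces are low. I'll keep pushing.

```bash
python3 -m handwheel '[[[0,-0.004,0,0,1],[0,-0.004,0,0,1],[0,-0.004,0,0,1],[0,-0.004,0,0,1],[0,-0.004,0,0,1],[0,0,0,0,1]]]'
python3 -m handwheel '[[[0,-0.004,0,0,1],[0,-0.004,0,0,1],[0,-0.004,0,0,1],[0,-0.004,0,0,1],[0,-0.004,0,0,1],[0,-0.004,0,0,1],[0,0,0,0,1]]]'
python3 -m handwheel '[[[0,-0.003,0,0,1],[0,-0.003,0,0,1],[0,-0.003,0,0,1],[0,-0.003,0,0,1],[0,0,0,0,1]]]'
python3 v.py i
```

```text
clock: 13.28
tool_pos: [0.4436, 0.0504, 0.1296]
orientation: [-180.0, -0.0, 3.7]
force: [0.0, 0.1, 0.4]
opening: 0.0004
clock: 13.87
tool_pos: [0.442, 0.0743, 0.1296]
orientation: [-180.0, -0.0, 3.7]
force: [0.3, -0.3, -0.0]
opening: 0.0005
clock: 14.28
tool_pos: [0.4412, 0.086, 0.1296]
orientation: [-180.0, -0.0, 3.7]
force: [0.1, -0.5, -0.3]
opening: 0.0006
```

View pics/i_scene.png

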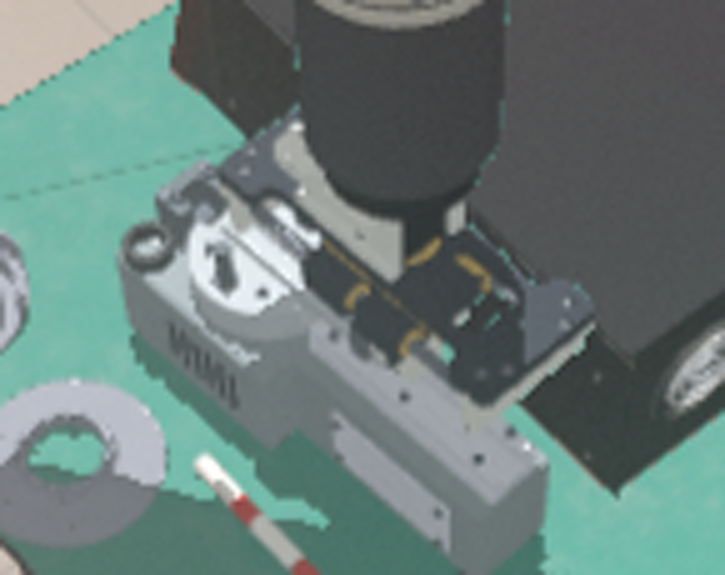

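The bar runs through the slot towards the keeper. I'll go in smaller steps now until the stop shows in the force.

```bash
python3 -m handwheel '[[[0,-0.003,0,0,1],[0,-0.003,0,0,1],[0,-0.003,0,0,1],[0,-0.003,0,0,1],[0,0,0,0,1]]]'
python3 -m handwheel '[[[0,-0.002,0,0,1],[0,-0.002,0,0,1],[0,0,0,0,1]]]'
python3 -m handwheel '[[[0,-0.002,0,0,1],[0,-0.002,0,0,1],[0,0,0,0,1]]]'
```

```text
clock: 14.8
tool_pos: [0.4405, 0.0981, 0.1296]
orientation: [-180.0, -0.0, 3.7]
force: [0.5, 0.5, -0.3]
opening: 0.0002
clock: 15.05
tool_pos: [0.4402, 0.1018, 0.1296]
orientation: [-180.0, -0.0, 3.7]
force: [0.4, 0.3, 0.3]
opening: 0.0001
clock: 15.3
tool_pos: [0.4399, 0.1058, 0.1296]
orientation: [-180.0, -0.0, 3.7]
force: [0.1, 0.1, 0.3]
opening: 0.0
```

```bash
python3 -m handwheel '[[[0,-0.0015,0,0,1],[0,-0.0015,0,0,1],[0,0,0,0,1]]]'
python3 -m handwheel '[[[0,-0.0015,0,0,1],[0,-0.0015,0,0,1],[0,0,0,0,1]]]'
python3 v.py j
```

```text
clock: 15.55
tool_pos: [0.4397, 0.1087, 0.1296]
orientation: [-180.0, -0.0, 3.7]
force: [-0.4, -0.2, -0.8]
opening: 0.0002
clock: 15.8
tool_pos: [0.4395, 0.1117, 0.1296]
orientation: [-180.0, -0.0, 3.7]
force: [-0.2, -0.2, 0.2]
opening: 0.0004
```

View pics/j_scene.png

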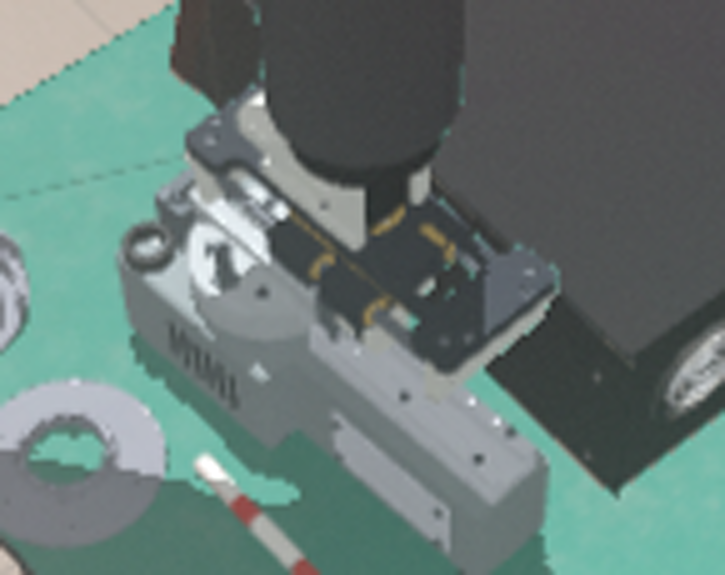

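```bash
python3 -m handwheel '[[[0,-0.0015,0,0,1],[0,-0.0015,0,0,1],[0,0,0,0,1]]]'
python3 -m handwheel '[[[0,-0.0015,0,0,1],[0,-0.0015,0,0,1],[0,0,0,0,1]]]'
```

```text
clock: 16.15
tool_pos: [0.4389, 0.1137, 0.1295]
orientation: [179.9, 0.1, 3.7]
force: [1.2, -5.6, 1.5]
opening: 0.0003
clock: 16.4
tool_pos: [0.4379, 0.1141, 0.1295]
orientation: [179.7, 0.2, 3.7]
force: [2.1, -16.6, 6.2]
opening: 0.0005
```

```bash
python3 -m handwheel '[[[0,-0.001,0,0,1],[0,-0.001,0,0,1],[0,0,0,0,1]]]'
```

```text
clock: 16.65
tool_pos: [0.4372, 0.1144, 0.1295]
orientation: [179.5, 0.3, 3.7]
force: [2.5, -26.1, 9.8]
opening: 0.0005
```

There's a firm stop at TCP y≈0.114 (26 N). I'll back off, lift clear and check whether it is the stop wall.

```bash
python3 -m handwheel '[[[0,0.005,0,0,1],[0,0.012,0,0,1],[0,0.02,0,0,1],[0,0.01,0,0,1],[0,0,-0.02,0,1],[0,0,-0.035,0,1],[0,0,-0.035,0,1],[0,0,-0.035,0,1],[0,0.02,-0.02,0,1],[0,0.035,0,0,1],[0,0.035,0,0,1],[0,0.035,0,0,1],[0,0.035,0,0,1],[0,0.03,0,0,1],[0,0,0,0,1]]]'
python3 v.py k
python3 - <<'E'
from h import *
c=np.array([.4336,.194]);u=np.radians(93.6);ux=np.array([np.cos(u),np.sin(u)]);uy=np.array([-ux[1],ux[0]])
s=shot('scene')
for k,z in dict(pin_a=.138,tab_back=.1205,disc_center=.108,keeper_stop=.098,lock_bar=.0905).items():
    for r in place_of(k,s)[:2]:
        w=atz(s,r['xy'],z); d=w[:2]-c; print(k,round(r['conf'],2),w.round(4),'unit',(d@ux).round(4),(d@uy).round(4))
for x in (-.064,-.078): print(x,px(s,[*(c+x*ux),.1205]))
E
```

```text
clock: 17.9
tool_pos: [0.454, -0.1209, 0.2744]
orientation: [180.0, 0.0, 3.5]
force: [0.6, -0.2, 0.1]
opening: 0.0005
pin_a 0.98 [0.4674 0.1919 0.138 ] unit -0.0042 -0.0336
pin_a 0.57 [0.408  0.2013 0.138 ] unit 0.0089 0.0251
tab_back 0.68 [0.4346 0.1278 0.1205] unit -0.0661 0.0031
disc_center 0.96 [0.4269 0.1962 0.108 ] unit 0.0026 0.0066
keeper_stop 0.66 [0.4352 0.203  0.098 ] unit 0.0089 -0.0022
keeper_stop 0.57 [0.4303 0.2531 0.098 ] unit 0.0592 -0.0004
lock_bar 0.58 [0.4347 0.2637 0.0905] unit 0.0695 -0.0054
-0.064 [[306.82283417 159.97210671]]
-0.078 [[310.39658072 163.09093064]]
```

View pics/k_scene.png

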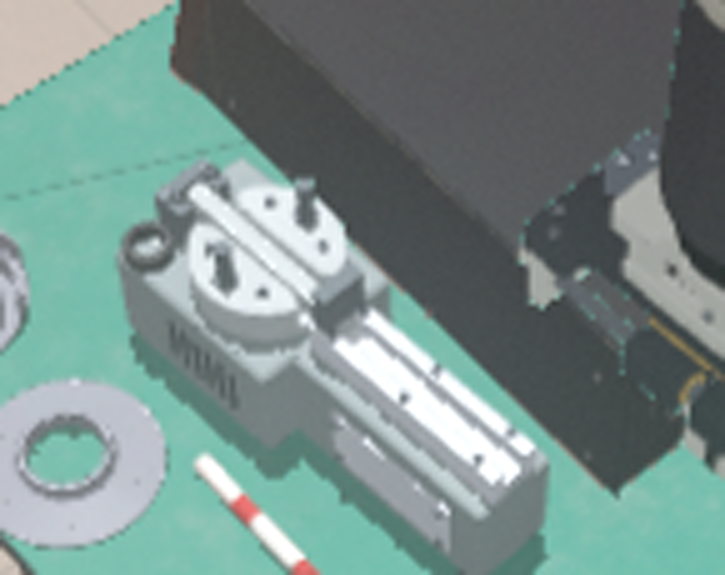

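Run:
```python
from h import *
c=np.array([.4336,.194]);u=np.radians(93.6);ux=np.array([np.cos(u),np.sin(u)]);uy=np.array([-ux[1],ux[0]])
s=shot('scene'); im=cv2.resize(s['color'][:,:,::-1],None,fx=6,fy=6,interpolation=cv2.INTER_CUBIC)
U=lambda x,y,z:[*(c+x*ux+y*uy),z]
def poly(P,col): cv2.polylines(im,[np.int32(px(s,P)*6+2.5)],True,col,1)
for x,col in((-.064,(0,255,0)),(-.078,(0,0,255))):
    poly([U(x,-.015,.1345),U(x,.015,.1345),U(x+.012,.015,.1345),U(x+.012,-.015,.1345)],col)
    poly([U(x,-.015,.1045),U(x,.015,.1045),U(x,.015,.1345),U(x,-.015,.1345)],col)
poly([U(.05,-.019,.108),U(.073,-.019,.108),U(.073,.019,.108),U(.05,.019,.108)],(255,0,0))
poly([U(.044*np.cos(a),.044*np.sin(a),.108) for a in np.linspace(0,6.28,60)],(255,0,255))
x,y=(px(s,[.433,.19,.12])[0]*6).astype(int)
cv2.imwrite('pics/l.png',im[y-220:y+280,x-250:x+350])
```

```text
(no output)
```

View pics/l.png

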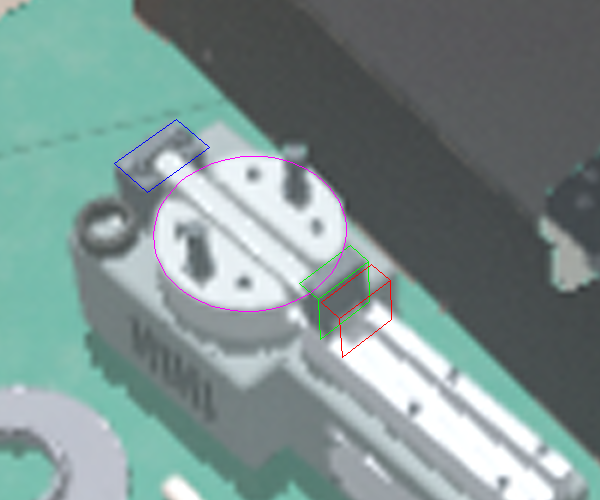

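The tab at about (340,285) matches the predicted home outline (green) and not the "stuck at the keeper's edge" outline (red). The nose sits inside the keeper at about (165,160), and the robot is clear of everything. I'm handing in.

```bash
python3 -c "
from h import *
o=telemetry.get_obs();print(o['clock'],o['force']);print(close_job())"
```

```text
18.35 [-0.24848462  0.42660512  0.86870251]
the job is handed in; nothing more can be done
None
```

The spindle is locked as far as my checks show, and the job was handed in at 18.35 s of the 61 s allowed. I turned the disc about 60° clockwise by pushing both pins with the half-closed fingertips. I then pushed the bar by its tab, with the gripper shut, until it hit a firm stop at 26 N.

- **Bar home:** after backing off, the scene camera put the tab's rear face at unit x ≈ -66 mm, against -64 mm for fully home. An overlay showed the bar straight through the slot with its nose in the keeper. It ruled out the bar being caught on the keeper's front edge.
- **Robot and other items:** the gripper was well clear, with forces near zero. The other items in the close-up views looked unmoved; I did not measure them.
- **Less certain:**
  - When I started the push, the slot was still about 0.07 rad off line. That is inside the 0.15 tolerance, and I left the last bit for the bar to correct on entry.
  - The network's pin and point readings scattered by up to about 9 mm at the end. They would have put the slot slightly off line, but the picture showed the bar lying straight in the slot, so I relied on that.
  - The final check used the scene camera only; I did not analyse the top view.

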